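# Bring the car charger round to the dispenser's hatch and hold the carousel there

## Robot

A 6-joint arm with a two-finger parallel gripper is mounted at the origin on a cart in front of the work surface, level with it; the furniture and walls round the work are solid. World frame = base frame: x ahead of the robot, y to its left, z up, the work surface at z = 0. Lengths are in mm, angles in rad, forces in N, time in s.
With the tool pointing down it reaches from about 275 to 725 mm from the base axis. Payload 15.9 kg.
Tool frame: the origin (TCP) lies between the finger pads; the fingertips stand 11 mm ahead of it and the grasp point (between the pads) lies 8 mm behind it (arm.nose_length is the distance from the TCP to the fingertips, in mm); z points along the fingers, x is the direction in which the jaws open and shut, and the axes are right-handed (so a half turn about z gives the same grasp; the last joint's range is limited). The gripper opens to 85 mm and grips with 20 to 120 N. Pads are 22 mm wide; open, the fingers measure 114 mm over their backs; the gripper's body (76 mm by 85 mm) begins 54 mm behind the grasp point. The pads swing forward as they close: fully open they stand 13 mm farther back than shut.
Start: joints at [1.132, 0.213, -0.034, 1.323, 0, 1.571], TCP at [212.419, 452.619, 242.306] pointing down, gripper open.
Joint ranges: [-2.98, 2.98], [-0.74, 1.72], [-1.14, 1.35], [-2.1, 2.04], [-1.57, 1.44], [-3.14, 3.14]. Speed limits (rad/s): [1.89, 1.89, 2.39, 2.57, 3.14, 3.14].

## Interface

Orientations are given as a rotation vector (axis times angle).
In Python, from plant import status, grab_frame, calibration, workorder, arm gives the robot as it stands.
- The arm moves only by the tool arm_command, never from a script. Its argument "rows" is a list of rows, each an object of numbers: "fingers": the closure, from -1 (fully open) to 1 (shut); "x", "y", "z": the shift along the tool's x, y, z in m; "rx", "ry", "rz": the turn, a rotation vector about the tool's x, y, z in rad. A call has 1 to 5 rows; each row shifts and turns the pose as measured when the row begins, along the tool's axes as they then stand; what a row does not reach is not made up. A row lasts 1/12 s, in which the tool goes at most 41.7 mm and 7.16 degrees, less where a joint would pass 70% of its speed; a pose out of reach is approached as far as the arm can. A call with a gripper value outside its range is refused whole. The fingers move at their own pace and stop on an object; "grip_force" is the grip in N (left out, the last holds). Time passes only in rows, so rows that do not move let the fingers close. It gives the time, the measured TCP pose, the force and the opening at its end, in the units of the state.
- status.sense(): the state, without advancing time (a new reading comes with each control period).
- grab_frame(name): name is "scene" or "top" or "wrist"; returns the picture (480x640x3 uint8, red, green, blue); there is no depth.
- calibration(name): a dict with "fx", "fy", "cx", "cy" (pixels), "k1" (the pictures are not rectified: a ray, as slopes to the right and down, at radius r is drawn at 1 + k1 r^2 times it, then the intrinsics apply), "T" (4x4, takes a point from camera to world coordinates); the wrist camera has in their place "T_tool_cam" (4x4, takes a point from camera to tool coordinates, whose origin is the TCP and whose axes are the tool frame's). Camera axes: x right, y down, z forward; pixel columns grow to the right and rows downward; lengths in mm; the calibration is good to about 2 mm. A picture is of the moment at which its call begins: read the wrist's pose just before it. calibration takes no time and is no camera call.
- workorder.job_done(): hands the job in, once; it reports no verdict.
The state is a dict: "time_s": time; "joint_positions": joint angles; "dq": joint speeds; "joint_efforts": joint torques, N m; "ee_pos": TCP position; "orientation": TCP orientation; "contact_force": force on the tool from outside, world axes, zero at the start; "torque": the same for the moment, N m; "width": finger opening in mm.
Only numpy, scipy, OpenCV 4.12 (cv2) and the standard library are available. Lean on these libraries where they do the work, as an engineer would, in place of code of your own. Each camera call takes 0.05 s, during which the arm holds its last target. There are 200 camera calls.

## Task

Lever open the hatch at the front of the clear rotary dispenser's lid: put the screwdriver's blade into the notch under the hatch's front edge, lift, and swing the hatch right over to the left until it lies open on the lid, then lay the screwdriver back on the table. Then turn the carousel by the black bar knob until the car charger, the one slim stepped plug among the fat D cells and lamp boxes, stands under the middle of the open hatch, and finish while still gripping the knob and holding the carousel still there, so that a colleague can lift the charger out. Leave the plug-in sensor and the felt marker lying on the tables where they are.

Things in the scene. Friction and masses are not known exactly. Their poses are not given: they have to be found in the camera images.
- dispenser: clear acrylic drum on a grey foot, fixed to the table: 208 mm across, lid's top 117 mm above the table, foot 216 mm across. Origin: on the table, on the drum's axis; z up. Its front, with the hatch, looks along its own -x, towards the robot; own +y is to the left seen from the front
- hatch: black-framed clear flap flush in the lid, 72 mm wide, 65 mm deep, 4 mm thick, 70 g, no handle. Origin: on its hinge, its left edge; own z is up when shut. Swings up and over to the left about the dispenser's own -x, by 2.95 rad at most. Light damped hinge: falls shut unless well past upright, then sinks slowly open by itself; push it to about 2.2 rad
- hatch_hinge (a point): point in the middle of the hatch's hinge line, 117 mm above the table; the hinge line runs along the dispenser's own x, 37 mm to the left of the middle of the hatch opening, 118 mm above the table
- pry_notch (a point): middle of the pry notch in the drum's wall under the hatch's front edge, right of the middle: 27 mm wide, 13 mm high (100 to 113 mm above the table; the hatch's underside is its top), wall 3 mm thick. A blade goes in along the dispenser's own +x by about 15 mm. Lamp boxes inside reach up to 100 mm. It lies 55 mm from the hinge line
- hatch_mouth (a point): middle of the hatch opening (72 x 65 mm), 70 mm in front of the drum's axis, 113 mm above the table
- knob: black knob on the drum's axis above the lid, turns with the carousel: disc 60 mm across, 9 mm high, on it an upright bar 58 mm long along own x, 14 mm thick, from 9 to 37 mm above the origin. Origin: on the axis at the disc's underside, 121 mm above the table; z up. The carousel runs freely on bearings, both ways, for more than half a turn
- knob_grip (a point): middle of the knob's bar, 143 mm above the table; the bar's top is at 158 mm, the disc under it ends at 130 mm
- charger: car charger standing on end in the carousel: black and white stepped cylinder, 26 mm across, 58 mm high, about 30 g. Origin: centre of its underside, 25 mm above the table. It stands with 5 mm of play in one of four round 36 mm cups, 70 mm from the axis, 60 or 120 degrees either side of the front lamp box; three D cells (33 x 62 mm) stand in the others
- screwdriver: screwdriver with an orange handle, 195 mm long, 80 g, lying on the left table, whose top is 4 mm higher. Origin: middle of its length, underside; the handle runs from y = +2 to +98 mm, 26 mm thick; the round blade, 6 mm thick, runs to its tip at y = -98 mm; the axis is 13 mm above the underside
- plug_sensor: white plug-in sensor with two pins lying on the left table, 94 x 46 x 24 mm. Origin: centre of its underside. A bystander
- felt_marker: black felt marker lying on the right table near its front edge, 18 x 140 x 18 mm, long along own y. Origin: centre of its underside. A bystander

How it is judged:
By the outcome, as a careful person would: the job done as asked, in the order asked, and still so for the second after the job is handed in, while the arm keeps its last pose, push and grip.
It also fails if it takes over 72 s, if anything falls off the work surface, if the arm or the gripper's body presses on something with over 40 N, if the wrist force passes 120 N, or if a joint passes its speed limit or range.

## Working session

There is one attempt and no reset: what is moved stays moved. The work goes in short steps, Python scripts to look and compute and a tool call to move; the robot and the scene stay as the last step left them, time stands still between calls to the robot, and variables do not carry over. Pictures are saved under pics/ and viewed, about 8 in all and at most 12, crops included, and the job is handed in when it is done.

Besides the shell and the picture viewer there is one more tool, called after "Call:" by a JSON object that holds its "api" and its "payload", one argument or row to a line. arm_command: Moves the arm, as the interface text tells. Its arguments: {"type":"object","properties":{"rows":{"type":"array","items":{"type":"object","properties":{"fingers":{"type":"number"},"x":{"type":"number"},"y":{"type":"number"},"z":{"type":"number"},"rx":{"type":"number"},"ry":{"type":"number"},"rz":{"type":"number"}}}},"grip_force":{"type":"number"}},"required":["rows"]}

```bash
ls; mkdir -p pics
cat > h.py <<'E'
import numpy as np, cv2
from scipy.spatial.transform import Rotation as R
from plant import status, grab_frame, calibration, workorder, arm
def tool():
    s=status.sense(); T=np.eye(4); T[:3,:3]=R.from_rotvec(s["orientation"]).as_matrix(); T[:3,3]=s["ee_pos"]; return T
def snap(n,f):
    T=tool(); im=grab_frame(n); cv2.imwrite(f"pics/{f}.png",im[:,:,::-1]); np.save(f"pics/{f}.npy",T); return im,T
def camT(n,T=None):
    c=calibration(n); return c, (c["T"] if "T" in c else T@np.array(c["T_tool_cam"]))
def ray(n,uv,T=None):
    c,M=camT(n,T); M=np.array(M); d=np.array([(uv[0]-c["cx"])/c["fx"],(uv[1]-c["cy"])/c["fy"]]); p=d.copy()
    for _ in range(20): p=d/(1+c["k1"]*(p@p))
    v=M[:3,:3]@np.array([*p,1]); return M[:3,3],v/np.linalg.norm(v)
def onz(n,uv,z,T=None):
    o,v=ray(n,uv,T); return o+v*(z-o[2])/v[2]
def cross(r1,r2):
    A=[];b=[]
    for o,v in (r1,r2):
        P=np.eye(3)-np.outer(v,v);A.append(P);b.append(P@o)
    x=np.linalg.solve(sum(A),sum(b)); return x,[np.linalg.norm(np.cross(x-o,v)) for o,v in (r1,r2)]
def proj(n,X,T=None):
    c,M=camT(n,T); p=np.linalg.inv(M)@np.array([*X,1]); q=p[:2]/p[2]; q=q*(1+c["k1"]*(q@q)); return np.array([c["fx"]*q[0]+c["cx"],c["fy"]*q[1]+c["cy"]])
E
python3 - <<'E'
from h import *
print(status.sense())
for n in("scene","top","wrist"):
    snap(n,n+"0"); print(n,calibration(n))
a=cv2.imread("pics/scene0.png");b=cv2.imread("pics/top0.png")
E
```

```text
pics
{'time_s': 0.0, 'joint_positions': array([ 1.13201220e+00,  2.13351652e-01, -3.50583504e-02,  1.32350670e+00,
       -1.43926311e-05,  1.57077889e+00]), 'dq': array([ 0.00080633, -0.00037966,  0.00105667, -0.00038358, -0.00070801,
        0.00136366]), 'joint_efforts': array([ 3.03304125e-05, -6.86171007e+01,  4.87109292e+01,  1.79968367e-02,
       -2.43612676e-04,  4.00004126e-05]), 'ee_pos': array([212.28253826, 452.33218072, 241.81870687]), 'orientation': array([ 2.65112734e+00,  1.68442131e+00, -1.47301860e-03]), 'contact_force': array([ 0.8013102 , -0.96436133, -0.05807095]), 'torque': array([-0.01655427, -0.01683768, -0.00436869]), 'width': 85.40854456706849}
scene {'fx': 502.65769728585394, 'fy': 502.65769728585394, 'cx': 310.99217149646347, 'cy': 247.31185830735896, 'k1': -0.10101270469544894, 'T': array([[ 6.07896648e-01, -6.14923329e-01,  5.02325557e-01,
         6.59827872e+00],
       [-7.93893886e-01, -4.59608923e-01,  3.98110708e-01,
        -4.63561354e+02],
       [-1.39342533e-02, -6.40803353e-01, -7.67578595e-01,
         8.88831676e+02],
       [ 0.00000000e+
[... 340 characters left out ...]
1126e-03,
        -5.45706306e+01],
       [-4.58693973e-03, -1.59054469e-01, -9.87259153e-01,
         1.11481579e+03],
       [ 0.00000000e+00,  0.00000000e+00,  0.00000000e+00,
         1.00000000e+00]])}
wrist {'fx': 346.1897681673918, 'fy': 346.1897681673918, 'cx': 318.40514556783046, 'cy': 234.82869708192285, 'k1': -0.05301525248893763, 'T_tool_cam': array([[ 9.99999873e-01,  4.89672224e-04,  1.22459909e-04,
        -4.13049346e-01],
       [-5.02896753e-04,  9.45769415e-01,  3.24838360e-01,
        -8.36853885e+01],
       [ 4.32454862e-05, -3.24838381e-01,  9.45769541e-01,
        -1.31597638e+02],
       [ 0.00000000e+00,  0.00000000e+00,  0.00000000e+00,
         1.00000000e+00]])}
```

View pics/scene0.png

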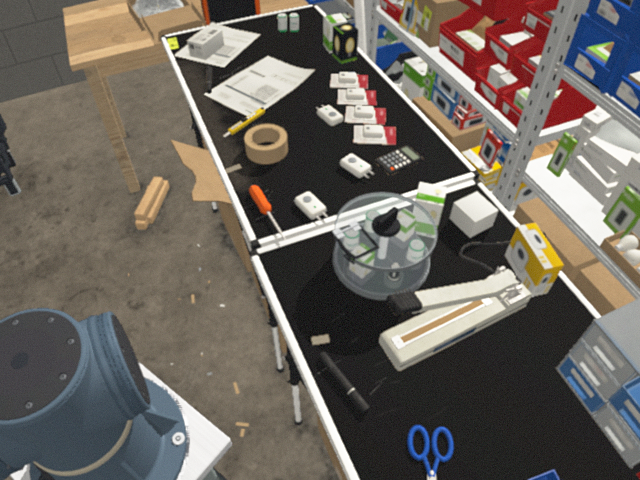

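View pics/top0.png

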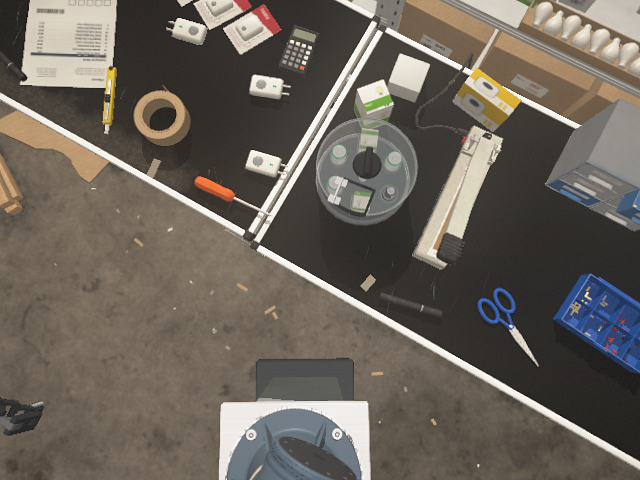

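The scene view shows the dispenser at (383,245), the orange screwdriver at (262,205), the sensor at (311,206), and the marker at (343,382). In the top view they're at (367,170), (230,197), (265,163) and (411,304). Next I'll zoom in on both views.

Run:
```python
from h import *
a=cv2.imread("pics/scene0.png")[180:300,320:450];b=cv2.imread("pics/top0.png")[110:230,305:435]
c=cv2.imread("pics/top0.png")[140:230,180:310]
d=cv2.imread("pics/scene0.png")[175:265,235:365]
f=lambda i:cv2.resize(i,None,fx=3,fy=3,interpolation=cv2.INTER_CUBIC)
cv2.imwrite("pics/z1.png",np.vstack([np.hstack([f(a),f(b)]),np.hstack([f(d),f(c)])])[:600])
```

```text
(no output)
```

View pics/z1.png

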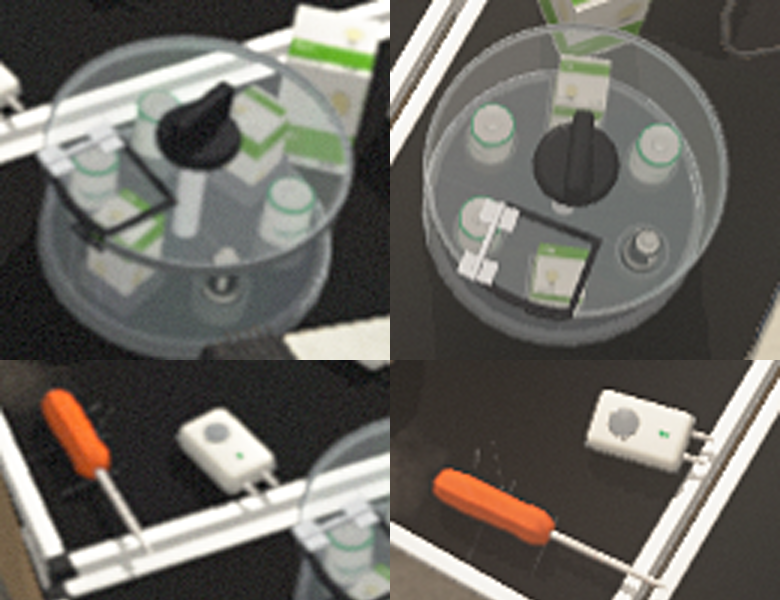

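Run:
```python
from h import *
np.set_printoptions(precision=1,suppress=True)
P={"lid":((386,231.3),(366.7,168.3)),"handle_end":((252.3,186.7),(195.7,180)),"junction":((269.3,211.7),(233.3,195.7)),"tip":((285,238.3),(270,214.3)),
"hatchFR":((320+98/3,180+240/3),(366.7,215)),"hatchBR":((320+172/3,180+202/3),(374.5,189.5)),
"barfar":((320+225/3,180+92/3),(305+192/3,110+113/3)),
"barnear":((320+165/3,180+128/3),(305+187/3,110+198/3)),
"plateF":((320+57/3,180+160/3),(305+87/3,110+265/3)),"plateB":((320+104/3,180+136/3),(305+110/3,110+215/3))}
for k,(s,t) in P.items(): print(k,*cross(ray("scene",s),ray("top",t)))
for k in ("lid","hatchFR","hatchBR","plateF","plateB"): print(k,onz("top",P[k][1],117),onz("scene",P[k][0],117))
print("charger top",onz("top",(305+255/3,110+238/3),83))
print("frontbox top",onz("top",(305+170/3,110+258/3),100))
print("backbox top",onz("top",(305+195/3,110+75/3),100))
```

```text
lid [ 640.9 -158.3  112.5] [np.float64(0.8982266845898114), np.float64(0.8982266845900145)]
handle_end [641.7 222.5  24.4] [np.float64(0.5080166727891654), np.float64(0.5080166727890743)]
junction [606.9 138.   15.5] [np.float64(0.1225931336375002), np.float64(0.12259313363759645)]
tip [563.3  53.8  15.8] [np.float64(0.3626425104754302), np.float64(0.36264251047540175)]
hatchFR [ 536.3 -151.8  119.8] [np.float64(3.9609144969579337), np.float64(3.960914496957826)]
hatchBR [ 591.9 -170.9  117.9] [np.float64(1.7350188741290422), np.float64(1.7350188741288848)]
barfar [ 671.9 -158.7  149.1] [np.float64(1.1517841635118096), np.float64(1.1517841635117199)]
barnear [ 607.4 -151.5  164.7] [np.float64(2.3709351968504286), np.float64(2.3709351968505543)]
plateF [574.7 -87.7 118.8] [np.float64(0.5172486792716582), np.float64(0.5172486792717932)]
plateB [ 608.3 -103.6  124.1] [np.float64(0.8581536565592235), np.float64(0.8581536565593471)]
lid [ 638.9 -157.2  117. ] [ 638.  -160.6  117. ]
hatchFR [ 539.8 -154.8  117. ] [ 534.9 -148.3  117. ]
hatchBR [ 593.4 -172.3  117. ] [ 591.1 -169.5  117. ]
plateF [575.5 -88.1 117. ] [575.6 -86.5 117. ]
plateB [ 610.8 -104.6  117. ] [613.1 -99.7 117. ]
charger top [ 601.8 -209.4   83. ]
frontbox top [ 583.9 -146.9  100. ]
backbox top [ 717.5 -167.7  100. ]
```

```bash
cat >> h.py <<'E'
def plan(xyz,ang,n=None):
    "tool-down pose: TCP xyz, tool x azimuth ang (deg); prints rows"
    T=tool(); a=np.deg2rad(ang); G=np.array([[np.cos(a),np.sin(a),0],[np.sin(a),-np.cos(a),0],[0,0,-1]])
    D=np.linalg.norm(np.array(xyz)-T[:3,3]); rv=R.from_matrix(T[:3,:3].T@G).as_rotvec(); th=np.linalg.norm(rv)
    n=n or int(max(np.ceil(D/38),np.ceil(th/.118),1)); step=rv/n; cur=T[:3,:3]; w=(np.array(xyz)-T[:3,3])/n/1000
    print("from",T[:3,3].round(1),"az",np.rad2deg(np.arctan2(T[1,0],T[0,0])).round(1),"dist",D.round(1),"n",n,"turn/row",step.round(3))
    for i in range(n):
        print((cur.T@w).round(4)); cur=cur@R.from_rotvec(step).as_matrix()
E
python3 -c "
from h import *
plan((624,177,160),-25)"
```

```text
from [212.3 452.4 242. ] az 64.9 dist 502.0 n 14 turn/row [0.    0.    0.112]
[-0.0053  0.035   0.0059]
[-0.0014  0.0354  0.0059]
[0.0026 0.0353 0.0059]
[0.0065 0.0348 0.0059]
[0.0104 0.0338 0.0059]
[0.0141 0.0325 0.0059]
[0.0176 0.0307 0.0059]
[0.0209 0.0285 0.0059]
[0.024  0.026  0.0059]
[0.0268 0.0232 0.0059]
[0.0292 0.02   0.0059]
[0.0312 0.0166 0.0059]
[0.0329 0.013  0.0059]
[0.0341 0.0093 0.0059]
```

Call:
{"api": "arm_command", "payload": {
  "rows": [
    {"x":-0.005,"y":0.035,"z":0.006,"rz":0.112},
    {"x":-0.001,"y":0.035,"z":0.006,"rz":0.112},
    {"x":0.003,"y":0.035,"z":0.006,"rz":0.112},
    {"x":0.007,"y":0.035,"z":0.006,"rz":0.112},
    {"x":0.01,"y":0.034,"z":0.006,"rz":0.112}
  ]
}}

```text
invalid input at $.rows[0]: expected keys fingers, x, y, z, rx, ry, rz
```

Call:
{"api": "arm_command", "payload": {
  "rows": [
    {"x":0.014,"y":0.033,"z":0.006,"rz":0.112},
    {"x":0.018,"y":0.031,"z":0.006,"rz":0.112},
    {"x":0.021,"y":0.029,"z":0.006,"rz":0.112},
    {"x":0.024,"y":0.026,"z":0.006,"rz":0.112},
    {"x":0.027,"y":0.023,"z":0.006,"rz":0.112}
  ]
}}

```text
invalid input at $.rows[0]: expected keys fingers, x, y, z, rx, ry, rz
```

Call:
{"api": "arm_command", "payload": {
  "rows": [
    {"x":0.029,"y":0.02,"z":0.006,"rz":0.112},
    {"x":0.031,"y":0.017,"z":0.006,"rz":0.112},
    {"x":0.033,"y":0.013,"z":0.006,"rz":0.112},
    {"x":0.034,"y":0.009,"z":0.006,"rz":0.112}
  ]
}}

```text
invalid input at $.rows[0]: expected keys fingers, x, y, z, rx, ry, rz
```

```bash
python3 -c "
from h import *
plan((624,177,160),-25)"
```

```text
from [212.3 452.4 242. ] az 64.9 dist 502.0 n 14 turn/row [0.    0.    0.112]
[-0.0053  0.035   0.0059]
[-0.0014  0.0354  0.0059]
[0.0026 0.0353 0.0059]
[0.0065 0.0348 0.0059]
[0.0104 0.0338 0.0059]
[0.0141 0.0325 0.0059]
[0.0176 0.0307 0.0059]
[0.0209 0.0285 0.0059]
[0.024  0.026  0.0059]
[0.0268 0.0232 0.0059]
[0.0292 0.02   0.0059]
[0.0312 0.0166 0.0059]
[0.0329 0.013  0.0059]
[0.0341 0.0093 0.0059]
```

Call:
{"api": "arm_command", "payload": {
  "rows": [
    {"fingers":-1,"x":-0.005,"y":0.035,"z":0.006,"rx":0,"ry":0,"rz":0.112},
    {"fingers":-1,"x":-0.001,"y":0.035,"z":0.006,"rx":0,"ry":0,"rz":0.112},
    {"fingers":-1,"x":0.003,"y":0.035,"z":0.006,"rx":0,"ry":0,"rz":0.112},
    {"fingers":-1,"x":0.007,"y":0.035,"z":0.006,"rx":0,"ry":0,"rz":0.112},
    {"fingers":-1,"x":0.01,"y":0.034,"z":0.006,"rx":0,"ry":0,"rz":0.112}
  ]
}}

```text
time_s: 0.57
ee_pos: [359.8, 355.1, 210.8]
orientation: [-3.017, -0.873, 0.002]
contact_force: [-0.0, 1.2, -0.3]
width: 85.3
```

Call:
{"api": "arm_command", "payload": {
  "rows": [
    {"fingers":-1,"x":0.014,"y":0.033,"z":0.006,"rx":0,"ry":0,"rz":0.112},
    {"fingers":-1,"x":0.018,"y":0.031,"z":0.006,"rx":0,"ry":0,"rz":0.112},
    {"fingers":-1,"x":0.021,"y":0.029,"z":0.006,"rx":0,"ry":0,"rz":0.112},
    {"fingers":-1,"x":0.024,"y":0.026,"z":0.006,"rx":0,"ry":0,"rz":0.112},
    {"fingers":-1,"x":0.027,"y":0.023,"z":0.006,"rx":0,"ry":0,"rz":0.112}
  ]
}}

```text
time_s: 0.98
ee_pos: [511.9, 246.0, 178.3]
orientation: [-3.141, 0.039, 0.004]
contact_force: [-0.2, 0.8, 0.0]
width: 85.4
```

Call:
{"api": "arm_command", "payload": {
  "rows": [
    {"fingers":-1,"x":0.029,"y":0.02,"z":0.006,"rx":0,"ry":0,"rz":0.112},
    {"fingers":-1,"x":0.031,"y":0.017,"z":0.006,"rx":0,"ry":0,"rz":0.112},
    {"fingers":-1,"x":0.033,"y":0.013,"z":0.006,"rx":0,"ry":0,"rz":0.112},
    {"fingers":-1,"x":0.034,"y":0.009,"z":0.006,"rx":0,"ry":0,"rz":0.112}
  ]
}}

```text
time_s: 1.32
ee_pos: [630.1, 156.0, 151.6]
orientation: [3.044, -0.773, -0.006]
contact_force: [-0.7, 1.0, 0.5]
width: 85.4
```

```bash
python3 -c "
from h import *
plan((624,177,160),-25)"
```

```text
from [630.1 156.  151.6] az -28.5 dist 23.4 n 1 turn/row [ 0.001  0.003 -0.061]
[-0.0154 -0.0155 -0.0084]
```

Call:
{"api": "arm_command", "payload": {
  "rows": [
    {"fingers":-1,"x":-0.015,"y":-0.015,"z":0,"rx":0,"ry":0,"rz":-0.06},
    {"fingers":-1,"x":0,"y":0,"z":0,"rx":0,"ry":0,"rz":0}
  ]
}}

```text
time_s: 1.48
ee_pos: [628.3, 170.1, 147.9]
orientation: [3.059, -0.703, -0.009]
contact_force: [-1.0, 0.4, 0.3]
width: 85.4
```

Run:
```python
from h import *
im,T=snap("wrist","w1"); print(T[:3,3])
hsv=cv2.cvtColor(im,cv2.COLOR_RGB2HSV); m=cv2.inRange(hsv,(3,150,80),(18,255,255))
m=cv2.morphologyEx(m,cv2.MORPH_OPEN,np.ones((3,3)))
ys,xs=np.nonzero(m); print(len(xs),xs.min(),xs.max(),ys.min(),ys.max())
pts=np.array([onz("wrist",p,17,T)[:2] for p in np.c_[xs,ys][::20]]).astype(np.float32)
vx,vy,x0,y0=cv2.fitLine(pts,cv2.DIST_L2,0,.01,.01).ravel(); t=(pts-[x0,y0])@[vx,vy]
print("ang",np.rad2deg(np.arctan2(vy,vx)),"c",x0,y0,"ends",np.array([x0,y0])+t.min()*np.array([vx,vy]),np.array([x0,y0])+t.max()*np.array([vx,vy]))
plan((624,177,160),-25)
```

```text
[628.29500945 170.09481031 147.85853399]
3774 289 323 157 276
ang 63.36453 c 622.66614 182.059 ends [599.6963  136.26016] [643.2279  223.05647]
from [628.5 168.4 147.6] az -26.1 dist 15.8 n 1 turn/row [ 0.005  0.005 -0.019]
[-0.0079 -0.0057 -0.0124]
```

View pics/w1.png

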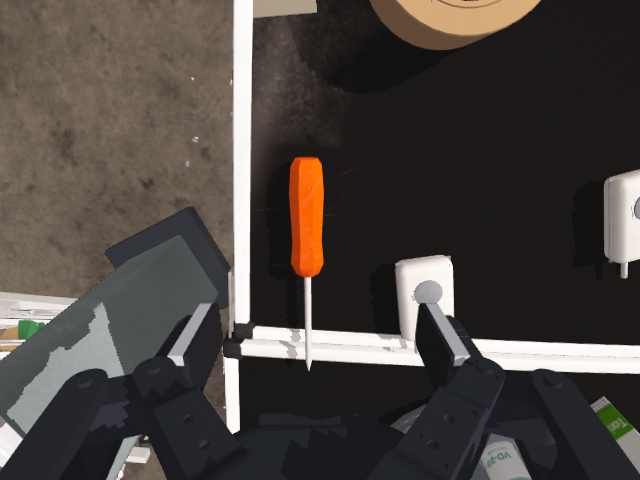

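The wrist view shows the handle at (307,216), its blade pointing down with the tip at (308,368), and the sensor well to the right at (425,295).

```bash
python3 -c "
from h import *
plan((621,178,60),-26,3)"
```

```text
from [628.5 168.4 147.6] az -26.1 dist 88.4 n 3 turn/row [ 0.002  0.002 -0.   ]
[-0.0035 -0.0019  0.0292]
[-0.0036 -0.0019  0.0292]
[-0.0036 -0.0018  0.0292]
```

Call:
{"api": "arm_command", "payload": {
  "rows": [
    {"fingers":-0.2,"x":-0.004,"y":-0.002,"z":0.027,"rx":0.002,"ry":0.002,"rz":0},
    {"fingers":-0.2,"x":-0.004,"y":-0.002,"z":0.027,"rx":0.002,"ry":0.002,"rz":0},
    {"fingers":-0.2,"x":-0.003,"y":-0.002,"z":0.025,"rx":0.002,"ry":0.002,"rz":0},
    {"fingers":-0.2,"x":0,"y":0,"z":0,"rx":0,"ry":0,"rz":0}
  ]
}}

```text
time_s: 1.87
ee_pos: [621.3, 178.3, 66.8]
orientation: [-3.059, 0.71, -0.006]
contact_force: [-1.5, 0.2, 0.2]
width: 51.3
```

```bash
python3 -c "
from h import *
print(status.sense()['width'])
plan((621,178,18),-26,4)"
```

```text
51.252193841935465
from [621.3 178.3  66.8] az -26.1 dist 48.8 n 4 turn/row [-0.    -0.001 -0.001]
[-0.0001  0.0001  0.0122]
[-0.0001  0.0001  0.0122]
[-0.0001  0.0001  0.0122]
[-0.0001  0.0001  0.0122]
```

Call:
{"api": "arm_command", "payload": {
  "rows": [
    {"fingers":-0.2,"x":0,"y":0,"z":0.015,"rx":0,"ry":0,"rz":0},
    {"fingers":-0.2,"x":0,"y":0,"z":0.015,"rx":0,"ry":0,"rz":0},
    {"fingers":-0.2,"x":0,"y":0,"z":0.011,"rx":0,"ry":0,"rz":0},
    {"fingers":-0.2,"x":0,"y":0,"z":0.003,"rx":0,"ry":0,"rz":0}
  ]
}}

```text
time_s: 2.2
ee_pos: [621.7, 178.7, 25.1]
orientation: [-3.059, 0.708, -0.008]
contact_force: [0.5, -0.5, -0.2]
width: 51.5
```

```bash
python3 -c "
from h import *
plan((621,178,18),-26,1)"
```

```text
from [621.7 178.7  25.1] az -26.1 dist 7.2 n 1 turn/row [-0.002 -0.005 -0.001]
[-0.0004  0.001   0.0071]
```

Call:
{"api": "arm_command", "payload": {
  "rows": [
    {"fingers":-0.2,"x":0,"y":0,"z":0.007,"rx":0,"ry":-0.003,"rz":0},
    {"fingers":-0.2,"x":0,"y":0,"z":0.002,"rx":0,"ry":-0.003,"rz":0},
    {"fingers":1,"x":0,"y":0,"z":0,"rx":0,"ry":0,"rz":0},
    {"fingers":1,"x":0,"y":0,"z":0,"rx":0,"ry":0,"rz":0},
    {"fingers":1,"x":0,"y":0,"z":0,"rx":0,"ry":0,"rz":0}
  ],
  "grip_force": 60
}}

```text
time_s: 2.62
ee_pos: [623.3, 178.9, 18.5]
orientation: [-3.057, 0.708, -0.002]
contact_force: [-0.1, -0.0, -0.7]
width: 24.8
```

Call:
{"api": "arm_command", "payload": {
  "rows": [
    {"fingers":1,"x":0,"y":0,"z":0,"rx":0,"ry":0,"rz":0},
    {"fingers":1,"x":0,"y":0,"z":0,"rx":0,"ry":0,"rz":0},
    {"fingers":1,"x":0,"y":0,"z":0,"rx":0,"ry":0,"rz":0}
  ]
}}

```text
time_s: 2.87
ee_pos: [623.9, 179.1, 19.6]
orientation: [-3.056, 0.708, -0.004]
contact_force: [-0.4, 0.1, -0.7]
width: 24.6
```

Call:
{"api": "arm_command", "payload": {
  "rows": [
    {"fingers":1,"x":0,"y":0,"z":-0.02,"rx":0,"ry":0,"rz":0},
    {"fingers":1,"x":0,"y":0,"z":-0.04,"rx":0,"ry":0,"rz":0},
    {"fingers":1,"x":0,"y":0,"z":-0.04,"rx":0,"ry":0,"rz":0},
    {"fingers":1,"x":0,"y":0,"z":-0.04,"rx":0,"ry":0,"rz":0},
    {"fingers":1,"x":0,"y":0,"z":-0.03,"rx":0,"ry":0,"rz":0}
  ]
}}

```text
time_s: 3.28
ee_pos: [618.4, 177.0, 188.1]
orientation: [3.058, -0.708, -0.016]
contact_force: [1.2, 1.2, -1.0]
width: 24.7
```

```bash
python3 -c "
from h import *
print(status.sense()['width'])
plan((360,-75,195),70,15)"
```

```text
24.73246433305495
from [618.4 177.  188.1] az -26.1 dist 361.0 n 15 turn/row [-0.     0.001 -0.112]
[-0.0081  0.0227 -0.0003]
[-0.0106  0.0216 -0.0003]
[-0.0129  0.0203 -0.0003]
[-0.0151  0.0187 -0.0003]
[-0.0171  0.0169 -0.0003]
[-0.0189  0.0149 -0.0003]
[-0.0204  0.0127 -0.0003]
[-0.0217  0.0104 -0.0003]
[-0.0227  0.0079 -0.0003]
[-0.0235  0.0053 -0.0004]
[-0.0239  0.0026 -0.0004]
[-0.0241 -0.     -0.0004]
[-0.0239 -0.0027 -0.0004]
[-0.0235 -0.0054 -0.0004]
[-0.0227 -0.008  -0.0004]
```

Call:
{"api": "arm_command", "payload": {
  "rows": [
    {"fingers":1,"x":-0.008,"y":0.023,"z":0,"rx":0,"ry":0,"rz":-0.112},
    {"fingers":1,"x":-0.011,"y":0.022,"z":0,"rx":0,"ry":0,"rz":-0.112},
    {"fingers":1,"x":-0.013,"y":0.02,"z":0,"rx":0,"ry":0,"rz":-0.112},
    {"fingers":1,"x":-0.015,"y":0.019,"z":0,"rx":0,"ry":0,"rz":-0.112},
    {"fingers":1,"x":-0.017,"y":0.017,"z":0,"rx":0,"ry":0,"rz":-0.112}
  ]
}}

```text
time_s: 3.7
ee_pos: [536.9, 93.6, 198.4]
orientation: [-3.131, -0.2, -0.014]
contact_force: [0.6, -0.4, -0.4]
width: 24.2
```

Call:
{"api": "arm_command", "payload": {
  "rows": [
    {"fingers":1,"x":-0.019,"y":0.015,"z":0,"rx":0,"ry":0,"rz":-0.112},
    {"fingers":1,"x":-0.02,"y":0.013,"z":0,"rx":0,"ry":0,"rz":-0.112},
    {"fingers":1,"x":-0.022,"y":0.01,"z":0,"rx":0,"ry":0,"rz":-0.112},
    {"fingers":1,"x":-0.023,"y":0.008,"z":0,"rx":0,"ry":0,"rz":-0.112},
    {"fingers":1,"x":-0.023,"y":0.005,"z":0,"rx":0,"ry":0,"rz":-0.112}
  ]
}}

```text
time_s: 4.12
ee_pos: [448.8, 3.4, 197.8]
orientation: [-2.941, -1.103, -0.018]
contact_force: [-0.6, -0.2, -1.1]
width: 24.8
```

Call:
{"api": "arm_command", "payload": {
  "rows": [
    {"fingers":1,"x":-0.024,"y":0.003,"z":0,"rx":0,"ry":0,"rz":-0.112},
    {"fingers":1,"x":-0.024,"y":0,"z":0,"rx":0,"ry":0,"rz":-0.112},
    {"fingers":1,"x":-0.024,"y":-0.003,"z":0,"rx":0,"ry":0,"rz":-0.112},
    {"fingers":1,"x":-0.023,"y":-0.005,"z":0,"rx":0,"ry":0,"rz":-0.112},
    {"fingers":1,"x":0,"y":0,"z":0,"rx":0,"ry":0,"rz":0}
  ]
}}

```text
time_s: 4.53
ee_pos: [378.6, -72.6, 197.5]
orientation: [2.591, 1.77, 0.019]
contact_force: [0.3, 0.9, -0.4]
width: 24.8
```

```bash
python3 -c "
from h import *
plan((365,-75,140),70)"
```

```text
from [378.6 -72.6 197.5] az 68.7 dist 59.1 n 2 turn/row [ 0.005 -0.004 -0.012]
[-0.0038 -0.0062  0.0286]
[-0.0037 -0.0061  0.0287]
```

Run:
```python
from h import *
snap("wrist","w2")
```

Call:
{"api": "arm_command", "payload": {
  "rows": [
    {"fingers":1,"x":-0.001,"y":0,"z":0.028,"rx":0.005,"ry":-0.004,"rz":-0.012},
    {"fingers":1,"x":-0.001,"y":0,"z":0.028,"rx":0.005,"ry":-0.004,"rz":-0.012},
    {"fingers":1,"x":0,"y":0,"z":0.005,"rx":0,"ry":0,"rz":0},
    {"fingers":1,"x":0,"y":0,"z":0,"rx":0,"ry":0,"rz":0}
  ]
}}

```text
time_s: 4.92
ee_pos: [382.1, -73.2, 136.9]
orientation: [2.585, 1.779, 0.008]
contact_force: [0.4, -0.1, -0.9]
width: 25.0
```

Run:
```python
from h import *
snap("wrist","w3"); print(tool().round(3))
a=cv2.imread("pics/w2.png");b=cv2.imread("pics/w3.png")
cv2.imwrite("pics/z2.png",np.hstack([a[:480,120:520],b[:480,120:520]]))
plan((365,-75,140),70)
```

```text
[[ 3.57000e-01  9.34000e-01  6.00000e-03  3.82124e+02]
 [ 9.34000e-01 -3.57000e-01  0.00000e+00 -7.31230e+01]
 [ 2.00000e-03  6.00000e-03 -1.00000e+00  1.37364e+02]
 [ 0.00000e+00  0.00000e+00  0.00000e+00  1.00000e+00]]
from [382.1 -73.1 137.4] az 69.1 dist 17.4 n 1 turn/row [ 0.006 -0.002 -0.016]
[-0.0079 -0.0153 -0.0027]
```

View pics/z2.png

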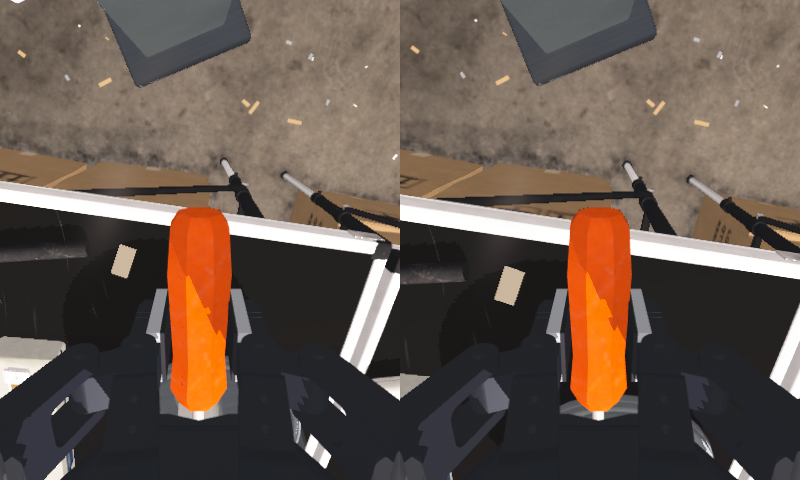

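The wrist view shows the handle held straight along the tool's y axis (column 320). The blade and notch are hidden behind the gripper, so I'll use the fixed cameras.

Run:
```python
from h import *
snap("scene","s1");snap("top","t1")
T=tool()
for d in(139,147):
    X=T[:3,3]+T[:3,:3]@[0,d,2.6]; print(X,proj("scene",X),proj("top",X))
a=cv2.imread("pics/s1.png")[190:320,290:420];b=cv2.imread("pics/t1.png")[150:280,300:430]
f=lambda i:cv2.resize(i,None,fx=3,fy=3,interpolation=cv2.INTER_CUBIC)
cv2.imwrite("pics/z3.png",np.hstack([f(a),f(b)]))
```

```text
[ 512.84701889 -122.8962706   137.00920947] [335.8173046 254.5318685] [352.05713337 226.43075301]
[ 520.32297672 -125.74333465  137.07463804] [339.27605912 252.78618156] [353.40350154 222.74478526]
```

View pics/z3.png

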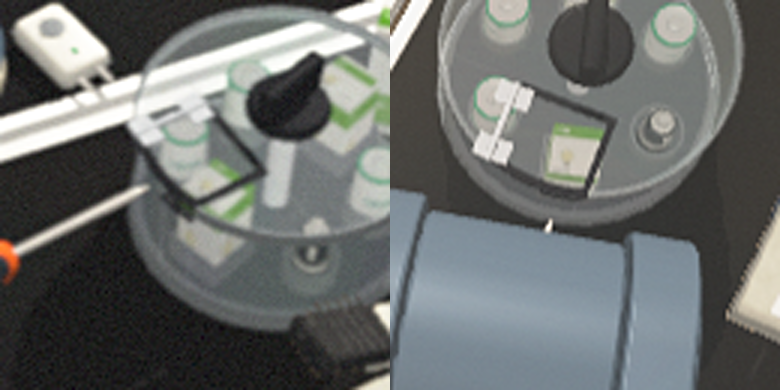

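Run:
```python
from h import *
np.set_printoptions(precision=1,suppress=True)
S=lambda u,v:(u/3+290,v/3+190); U=lambda u,v:((u-390)/3+300,v/3+150)
print("knob",cross(ray("scene",S(288,106)),ray("top",U(591,45))),onz("top",U(591,45),130),onz("scene",S(288,106),130))
def seg(n,a,b):
    p,q=onz(n,a,117),onz(n,b,117); d=q-p; print(n,p[:2],q[:2],"len",np.linalg.norm(d).round(1),"ang",np.rad2deg(np.arctan2(d[1],d[0])).round(1))
seg("top",U(588,197),U(615,118)); seg("top",U(486,157),U(588,197)); seg("top",U(525,85),U(615,118)); seg("top",U(492,150),U(517,92))
seg("scene",S(187,207),S(265,172)); seg("scene",S(133,130),S(187,207)); seg("scene",S(210,112),S(265,172)); seg("scene",S(145,132),S(195,108))
print("notch block", onz("scene",S(178,207),107))
```

```text
knob (array([ 642.4, -156.7,  128.8]), [np.float64(0.1394565385792097), np.float64(0.13945653857910537)]) [ 642.1 -156.6  130. ] [ 641.2 -157.1  130. ]
top [ 538.4 -153.4] [ 593.7 -173.3] len 58.8 ang -19.8
top [567.1 -83.9] [ 538.4 -153.4] len 75.2 ang -112.4
top [ 617.9 -111.6] [ 593.7 -173.3] len 66.2 ang -111.3
top [572.  -88.1] [ 612.9 -106. ] len 44.7 ang -23.6
scene [ 536.5 -146.3] [ 592.3 -171.1] len 61.0 ang -24.0
scene [569.9 -78.9] [ 536.5 -146.3] len 75.3 ang -116.3
scene [ 615.1 -111.7] [ 592.3 -171.1] len 63.7 ang -111.0
scene [573.3 -86.5] [ 612.  -101.3] len 41.4 ang -21.0
notch block [ 539.8 -137.5  107. ]
```

Both views place the blade tip 146 mm ahead of the TCP: scene (339.3,252.3), top (353.3,224). The notch's dark block is at scene (349,259). That puts the axis at about (642,-157), own x at about -22.5° and the notch at about (540,-135).

Call:
{"api": "arm_command", "payload": {
  "rows": [
    {"fingers":1,"x":0.003,"y":-0.001,"z":0.014,"rx":0.005,"ry":-0.001,"rz":0.02},
    {"fingers":1,"x":0,"y":0,"z":0.013,"rx":0,"ry":0,"rz":0.008},
    {"fingers":1,"x":0,"y":0,"z":0,"rx":0,"ry":0,"rz":0}
  ]
}}

```text
time_s: 5.32
ee_pos: [386.4, -70.2, 114.8]
orientation: [2.608, 1.74, 0.012]
contact_force: [-1.0, -0.8, -1.4]
width: 24.9
```

```bash
python3 -c "
from h import *
plan((382,-69,109),67.5,1)"
```

```text
from [386.4 -70.2 114.8] az 67.4 dist 7.4 n 1 turn/row [ 0.009 -0.003 -0.001]
[-0.0006 -0.0046  0.0058]
```

Call:
{"api": "arm_command", "payload": {
  "rows": [
    {"fingers":1,"x":-0.001,"y":-0.004,"z":0.006,"rx":0.009,"ry":-0.003,"rz":0},
    {"fingers":1,"x":0,"y":0,"z":0,"rx":0,"ry":0,"rz":0}
  ]
}}

```text
time_s: 5.48
ee_pos: [383.2, -69.5, 110.3]
orientation: [2.612, 1.743, 0.002]
contact_force: [-0.6, 0.7, -1.3]
width: 24.7
```

Run:
```python
from h import *
plan((382,-69,109),67.5,1)
snap("scene","s2");T=tool()
X=T[:3,3]+T[:3,:3]@[0,146,2.6]; print(X,proj("scene",X))
for h in (100,113):
    print([proj("scene",(540.5-k*.383,-134.4-k*.924,h)).round(1) for k in (-13.5,13.5)])
a=cv2.imread("pics/s2.png")[215:295,300:400]
cv2.imwrite("pics/z4.png",cv2.resize(a,None,fx=7,fy=7,interpolation=cv2.INTER_CUBIC))
```

```text
from [383.2 -69.5 110.3] az 67.4 dist 1.8 n 1 turn/row [ 0.002 -0.001 -0.001]
[ 0.     -0.0013  0.0013]
[ 518.7428955  -125.67435882  108.8808418 ] [338.36259164 262.31263923]
[array([344.5, 255.7]), array([351.8, 264.8])]
[array([344.7, 251.6]), array([352.1, 260.8])]
```

View pics/z4.png

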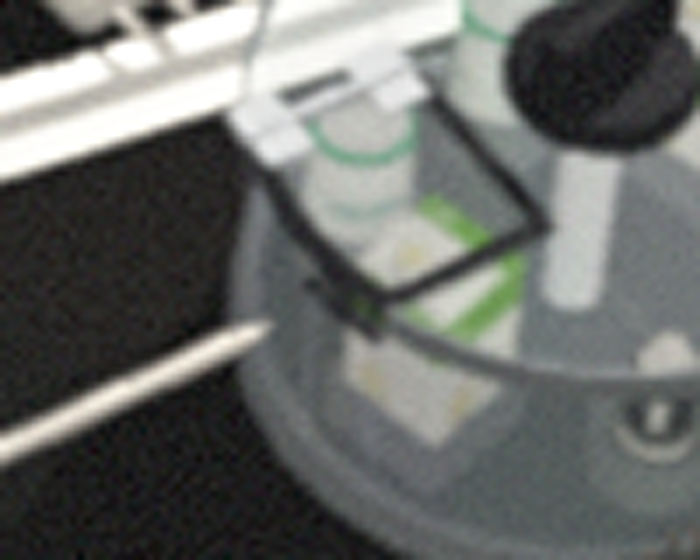

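The notch shows as a dark frame at crop (308–380, 275–340), which fits my estimate. The blade's line runs about 2 mm high and a touch left, so I'll lower 3 mm, shift 1.5 mm right and insert.

Call:
{"api": "arm_command", "payload": {
  "rows": [
    {"fingers":1,"x":-0.001,"y":0,"z":0.003,"rx":0,"ry":0,"rz":0},
    {"fingers":1,"x":0,"y":0.01,"z":0,"rx":0,"ry":0,"rz":0},
    {"fingers":1,"x":0,"y":0.01,"z":0,"rx":0,"ry":0,"rz":0},
    {"fingers":1,"x":0,"y":0,"z":0,"rx":0,"ry":0,"rz":0}
  ]
}}

```text
time_s: 5.87
ee_pos: [405.0, -79.4, 109.9]
orientation: [2.609, 1.742, 0.008]
contact_force: [0.1, -0.0, -0.6]
width: 24.7
```

```bash
python3 -c "
from h import *
plan((416.5,-84.5,107),67.5,1)"
```

```text
from [405.  -79.4 109.9] az 67.5 dist 12.9 n 1 turn/row [ 0.007 -0.002 -0.001]
[-0.0003  0.0125  0.003 ]
```

Call:
{"api": "arm_command", "payload": {
  "rows": [
    {"fingers":1,"x":0,"y":-0.004,"z":0.003,"rx":0.007,"ry":-0.002,"rz":0},
    {"fingers":1,"x":0,"y":0,"z":0,"rx":0,"ry":0,"rz":0}
  ]
}}

```text
time_s: 6.03
ee_pos: [402.0, -78.2, 106.7]
orientation: [-2.613, -1.743, 0.001]
contact_force: [-0.1, 0.3, -1.7]
width: 24.9
```

Call:
{"api": "arm_command", "payload": {
  "rows": [
    {"fingers":1,"x":0,"y":0.008,"z":0.001,"rx":0.002,"ry":0,"rz":0},
    {"fingers":1,"x":0,"y":0.008,"z":0.001,"rx":0.002,"ry":0,"rz":0},
    {"fingers":1,"x":0,"y":0,"z":0,"rx":0,"ry":0,"rz":0}
  ]
}}

```text
time_s: 6.28
ee_pos: [417.8, -84.8, 104.4]
orientation: [-2.61, -1.741, 0.005]
contact_force: [-0.4, -0.2, -0.6]
width: 24.6
```

Run:
```python
from h import *
plan((416.5,-84.5,107),67.5,1)
snap("scene","s3");T=tool()
X=T[:3,3]+T[:3,:3]@[0,146,2.6]; print(X,proj("scene",X))
a=cv2.imread("pics/s3.png")[215:295,300:400]
cv2.imwrite("pics/z5.png",cv2.resize(a,None,fx=7,fy=7,interpolation=cv2.INTER_CUBIC))
```

```text
from [417.8 -84.8 104.4] az 67.4 dist 2.9 n 1 turn/row [-0.005  0.001 -0.001]
[-0.0003 -0.0013 -0.0026]
[ 551.98688173 -140.58613456  100.86614909] [353.92660029 257.84034181]
```

View pics/z5.png

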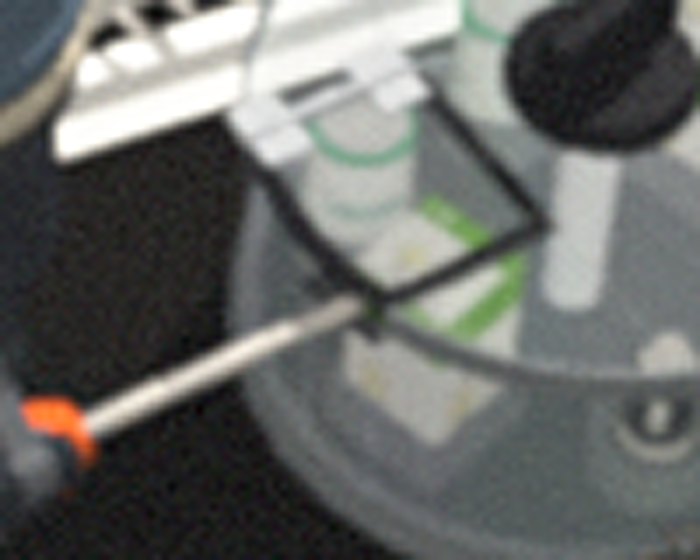

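The blade is in the notch under the hatch's front frame, with its tip at crop (365,298). The hatch is still shut and there is no contact force, so I'll lift along the hinge arc.

Call:
{"api": "arm_command", "payload": {
  "rows": [
    {"fingers":1,"x":0,"y":0,"z":-0.008,"rx":-0.005,"ry":0,"rz":0},
    {"fingers":1,"x":0,"y":0,"z":-0.008,"rx":0,"ry":0,"rz":0},
    {"fingers":1,"x":0,"y":0,"z":-0.008,"rx":0,"ry":0,"rz":0},
    {"fingers":1,"x":0,"y":0,"z":0,"rx":0,"ry":0,"rz":0}
  ]
}}

```text
time_s: 6.67
ee_pos: [416.6, -84.4, 130.6]
orientation: [-2.612, -1.743, 0.003]
contact_force: [0.7, -0.8, -1.0]
width: 24.6
```

Run:
```python
from h import *
plan((416.5,-84.5,128),67.5,1)
snap("scene","s4");T=tool()
X=T[:3,3]+T[:3,:3]@[0,146,2.6]; print(X,proj("scene",X))
b=np.hstack([cv2.imread(f"pics/{k}.png")[215:295,300:400] for k in("s3","s4")]).astype(int)
print(np.abs(b[:,:100]-b[:,100:]).sum(2)[20:60].mean(0).round())
```

```text
from [416.6 -84.4 130.6] az 67.4 dist 2.6 n 1 turn/row [-0.002  0.001 -0.001]
[-0.0001 -0.0001  0.0026]
[ 551.31642749 -140.51743376  127.13210226] [354.39683934 249.6865365 ]
[ 54.  51.  52.  69.  80.  78.  84. 101.  85.  69.  64.  79.  87.  88.
  97.  97. 101. 109. 114. 113. 125. 122. 123. 119. 120. 118. 121. 122.
 123. 119. 120. 120. 110.  95.  78.  71.  80.  93. 108. 114. 112. 110.
 111. 112. 115. 116. 118. 116. 109.  92.  72.  60.  62.  75.  74.  63.
  67.  80.  83.  81.  74.  77.  81.  81.  77.  72.  79.  85.  83.  76.
  69.  61.  47.  40.  47.  53.  47.  40.  29.  17.  10.   7.   8.   9.
   8.   8.   7.   9.   7.   8.   8.   9.  10.   7.   7.   9.   9.   9.
   8.   7.]
```

Call:
{"api": "arm_command", "payload": {
  "rows": [
    {"fingers":1,"x":0.002,"y":0.004,"z":-0.006,"rx":0,"ry":0,"rz":0},
    {"fingers":1,"x":0.003,"y":0.004,"z":-0.007,"rx":0,"ry":0,"rz":0},
    {"fingers":1,"x":0.004,"y":0.004,"z":-0.007,"rx":0,"ry":0,"rz":0},
    {"fingers":1,"x":0.005,"y":0,"z":-0.006,"rx":0,"ry":0,"rz":0},
    {"fingers":1,"x":0,"y":0,"z":0,"rx":0,"ry":0,"rz":0}
  ]
}}

```text
time_s: 7.13
ee_pos: [434.4, -75.4, 158.9]
orientation: [-2.613, -1.742, 0.003]
contact_force: [0.5, -0.2, -0.7]
width: 25.1
```

```bash
cat >> h.py <<'E'
def own(): # blade tip relative to hinge in dispenser axes: along x from axis, left of hinge, height
    T=tool(); X=T[:3,3]+T[:3,:3]@[0,146,2.0]; a=np.deg2rad(-22.5); d=X[:2]-[642,-157]
    print("tip own x %.1f  y-hinge %.1f  z %.1f"%(d@[np.cos(a),np.sin(a)], d@[-np.sin(a),np.cos(a)]-37, X[2]), "tcp",T[:3,3].round(1), "F",status.sense()["contact_force"].round(1))
E
python3 -c "
from h import *
own(); plan((416.5,-84.5,128),67.5,1)"
```

```text
tip own x -77.1  y-hinge -41.4  z 156.6 tcp [434.4 -75.4 158.9] F [ 0.5 -0.2 -0.7]
from [434.4 -75.4 158.9] az 67.4 dist 36.8 n 1 turn/row [-0.002  0.001 -0.002]
[-0.0152 -0.0129  0.0309]
```

Call:
{"api": "arm_command", "payload": {
  "rows": [
    {"fingers":1,"x":0.006,"y":0,"z":-0.005,"rx":0,"ry":0,"rz":0},
    {"fingers":1,"x":0.007,"y":0,"z":-0.004,"rx":0,"ry":0,"rz":0},
    {"fingers":1,"x":0.008,"y":0,"z":-0.003,"rx":0,"ry":0,"rz":0},
    {"fingers":1,"x":0.007,"y":0,"z":-0.002,"rx":0,"ry":0,"rz":0},
    {"fingers":1,"x":0.003,"y":0,"z":0,"rx":0,"ry":0,"rz":0}
  ]
}}

```text
time_s: 7.55
ee_pos: [447.3, -43.9, 174.4]
orientation: [-2.613, -1.742, 0.003]
contact_force: [0.3, -0.6, -1.2]
width: 24.7
```

```bash
python3 -c "
from h import *
own(); snap('scene','s5'); snap('top','t5')"
```

```text
tip own x -77.2  y-hinge -7.4  z 172.1 tcp [447.3 -43.9 174.4] F [ 0.3 -0.6 -1.2]
```

Call:
{"api": "arm_command", "payload": {
  "rows": [
    {"fingers":1,"x":0.007,"y":0,"z":0,"rx":0,"ry":0,"rz":0},
    {"fingers":1,"x":0.008,"y":0,"z":0.001,"rx":0,"ry":0,"rz":0},
    {"fingers":1,"x":0.008,"y":0,"z":0.003,"rx":0,"ry":0,"rz":0},
    {"fingers":1,"x":0.008,"y":0,"z":0.004,"rx":0,"ry":0,"rz":0},
    {"fingers":1,"x":0.005,"y":0,"z":0.002,"rx":0,"ry":0,"rz":0}
  ]
}}

```text
time_s: 8.07
ee_pos: [461.7, -8.7, 162.8]
orientation: [-2.614, -1.74, 0.004]
contact_force: [-0.7, -0.4, -0.9]
width: 24.8
```

Call:
{"api": "arm_command", "payload": {
  "rows": [
    {"fingers":1,"x":0.005,"y":0,"z":0.003,"rx":0,"ry":0,"rz":0},
    {"fingers":1,"x":0,"y":0,"z":0,"rx":0,"ry":0,"rz":0}
  ]
}}

```text
time_s: 8.23
ee_pos: [463.8, -2.2, 158.5]
orientation: [-2.612, -1.742, 0.005]
contact_force: [-0.6, 0.3, -0.6]
width: 24.8
```

Run:
```python
from h import *
own(); snap('scene','s6'); snap('top','t6')
f=lambda i:cv2.resize(i,None,fx=3,fy=3,interpolation=cv2.INTER_CUBIC)
cv2.imwrite("pics/z6.png",np.hstack([f(cv2.imread("pics/s6.png")[170:300,310:440]),f(cv2.imread("pics/t6.png")[110:240,300:430])]))
```

```text
tip own x -77.8  y-hinge 37.5  z 155.9 tcp [463.8  -2.2 158.5] F [-0.6  0.3 -0.6]
```

View pics/z6.png

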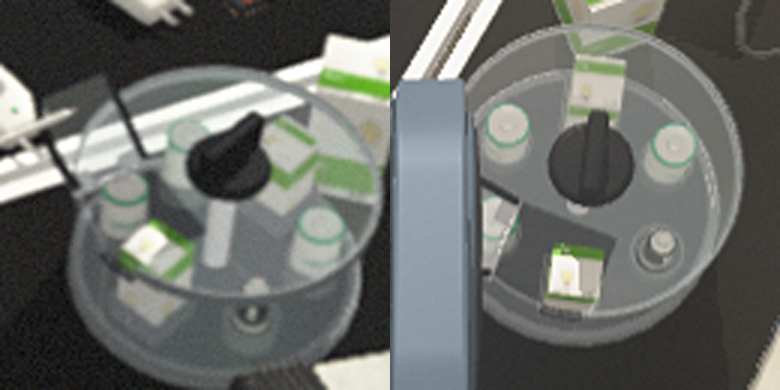

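The hatch is well past upright, about 2.3 rad, leaning left at scene crop (95,120), and the opening is clear. Next I'll withdraw the blade.

Call:
{"api": "arm_command", "payload": {
  "rows": [
    {"fingers":1,"x":0,"y":-0.02,"z":-0.003,"rx":0,"ry":0,"rz":0},
    {"fingers":1,"x":0,"y":-0.025,"z":-0.005,"rx":0,"ry":0,"rz":0},
    {"fingers":1,"x":0,"y":-0.02,"z":-0.015,"rx":0,"ry":0,"rz":0},
    {"fingers":1,"x":0,"y":0,"z":-0.02,"rx":0,"ry":0,"rz":0}
  ]
}}

```text
time_s: 8.67
ee_pos: [399.9, 21.6, 200.0]
orientation: [-2.612, -1.737, 0.013]
contact_force: [0.9, 0.6, 0.1]
width: 24.5
```

Run:
```python
from h import *
plan((618,180,180),-26,15)
```

```text
from [399.9  21.6 200. ] az 67.2 dist 270.3 n 15 turn/row [-0.     0.001  0.108]
[0.0154 0.0093 0.0012]
[0.0163 0.0076 0.0012]
[0.017  0.0058 0.0012]
[0.0175 0.0039 0.0012]
[0.0179 0.002  0.0012]
[0.018  0.0001 0.0012]
[ 0.0179 -0.0019  0.0013]
[ 0.0176 -0.0038  0.0013]
[ 0.0171 -0.0057  0.0013]
[ 0.0163 -0.0075  0.0013]
[ 0.0154 -0.0092  0.0013]
[ 0.0143 -0.0108  0.0013]
[ 0.0131 -0.0123  0.0013]
[ 0.0117 -0.0137  0.0013]
[ 0.0101 -0.0149  0.0013]
```

Call:
{"api": "arm_command", "payload": {
  "rows": [
    {"fingers":1,"x":0.015,"y":0.009,"z":0,"rx":0,"ry":0,"rz":0.108},
    {"fingers":1,"x":0.016,"y":0.008,"z":0,"rx":0,"ry":0,"rz":0.108},
    {"fingers":1,"x":0.017,"y":0.006,"z":0,"rx":0,"ry":0,"rz":0.108},
    {"fingers":1,"x":0.0175,"y":0.004,"z":0,"rx":0,"ry":0,"rz":0.108},
    {"fingers":1,"x":0.018,"y":0.002,"z":0,"rx":0,"ry":0,"rz":0.108}
  ]
}}

```text
time_s: 9.08
ee_pos: [474.0, 73.1, 205.8]
orientation: [2.995, 0.947, -0.002]
contact_force: [1.0, -0.1, -0.6]
width: 24.8
```

Call:
{"api": "arm_command", "payload": {
  "rows": [
    {"fingers":1,"x":0.018,"y":0,"z":0,"rx":0,"ry":0,"rz":0.108},
    {"fingers":1,"x":0.018,"y":-0.002,"z":0,"rx":0,"ry":0,"rz":0.108},
    {"fingers":1,"x":0.0175,"y":-0.004,"z":0,"rx":0,"ry":0,"rz":0.108},
    {"fingers":1,"x":0.017,"y":-0.006,"z":0,"rx":0,"ry":0,"rz":0.108},
    {"fingers":1,"x":0.016,"y":-0.0075,"z":0,"rx":0,"ry":0,"rz":0.108}
  ]
}}

```text
time_s: 9.5
ee_pos: [551.4, 125.4, 206.5]
orientation: [3.14, 0.067, 0.0]
contact_force: [0.1, -0.2, -0.3]
width: 24.8
```

Call:
{"api": "arm_command", "payload": {
  "rows": [
    {"fingers":1,"x":0.015,"y":-0.009,"z":0,"rx":0,"ry":0,"rz":0.108},
    {"fingers":1,"x":0.014,"y":-0.011,"z":0,"rx":0,"ry":0,"rz":0.108},
    {"fingers":1,"x":0.013,"y":-0.012,"z":0,"rx":0,"ry":0,"rz":0.108},
    {"fingers":1,"x":0,"y":0,"z":0,"rx":0,"ry":0,"rz":0}
  ]
}}

```text
time_s: 9.83
ee_pos: [599.6, 155.8, 206.1]
orientation: [3.104, -0.479, 0.001]
contact_force: [1.5, 0.8, -1.0]
width: 24.9
```

Run:
```python
from h import *
plan((621,180,100),-26,3)
```

```text
from [599.6 155.8 206.1] az -17.6 dist 110.9 n 3 turn/row [ 0.    -0.     0.049]
[ 0.0043 -0.0099  0.0353]
[ 0.0039 -0.01    0.0354]
[ 0.0034 -0.0102  0.0354]
```

Call:
{"api": "arm_command", "payload": {
  "rows": [
    {"fingers":1,"x":0.004,"y":-0.01,"z":0.033,"rx":0,"ry":0,"rz":0.049},
    {"fingers":1,"x":0.004,"y":-0.01,"z":0.034,"rx":0,"ry":0,"rz":0.049},
    {"fingers":1,"x":0.003,"y":-0.01,"z":0.034,"rx":0,"ry":0,"rz":0.045},
    {"fingers":1,"x":0,"y":0,"z":0,"rx":0,"ry":0,"rz":0}
  ]
}}

```text
time_s: 10.17
ee_pos: [623.1, 179.5, 104.1]
orientation: [-3.06, 0.704, -0.009]
contact_force: [-0.3, -0.3, -2.1]
width: 24.7
```

Run:
```python
from h import *
plan((621,180,36),-26,3)
```

```text
from [623.1 179.5 104.1] az -25.9 dist 68.1 n 3 turn/row [-0.001 -0.002  0.   ]
[-0.0008  0.0002  0.0227]
[-0.0008  0.0002  0.0227]
[-0.0007  0.0002  0.0227]
```

Call:
{"api": "arm_command", "payload": {
  "rows": [
    {"fingers":1,"x":-0.001,"y":0,"z":0.022,"rx":0,"ry":-0.002,"rz":0},
    {"fingers":1,"x":0,"y":0,"z":0.022,"rx":0,"ry":-0.002,"rz":0},
    {"fingers":1,"x":0,"y":0,"z":0.02,"rx":0,"ry":0,"rz":0},
    {"fingers":1,"x":0,"y":0,"z":0,"rx":0,"ry":0,"rz":0}
  ]
}}

```text
time_s: 10.5
ee_pos: [622.2, 177.8, 42.1]
orientation: [-3.063, 0.69, -0.004]
contact_force: [-0.7, 0.1, -2.3]
width: 24.6
```

Run:
```python
from h import *
plan((621,180,20),-26,1); print(status.sense()["contact_force"])
```

```text
from [622.2 177.8  42.1] az -25.4 dist 22.2 n 1 turn/row [-0.003 -0.002  0.01 ]
[-0.0021 -0.0014  0.0221]
[-0.65917579  0.06038154 -2.29822541]
```

Call:
{"api": "arm_command", "payload": {
  "rows": [
    {"fingers":1,"x":0,"y":-0.001,"z":0.01,"rx":-0.002,"ry":0,"rz":0},
    {"fingers":1,"x":0,"y":0,"z":0.009,"rx":0,"ry":0,"rz":0},
    {"fingers":1,"x":0,"y":0,"z":0,"rx":0,"ry":0,"rz":0}
  ]
}}

```text
time_s: 10.75
ee_pos: [624.1, 177.9, 26.5]
orientation: [-3.064, 0.687, -0.009]
contact_force: [-1.1, 0.1, -1.0]
width: 24.8
```

Run:
```python
from h import *
plan((621,180,20),-26,1); print(status.sense()["contact_force"])
```

```text
from [624.1 177.9  26.5] az -25.3 dist 7.5 n 1 turn/row [-0.003 -0.005  0.013]
[-0.0037 -0.0005  0.0065]
[-1.14973323  0.12894923 -1.00337919]
```

Lowering the last few mm, then opening gradually and lifting.

Call:
{"api": "arm_command", "payload": {
  "rows": [
    {"fingers":1,"x":0,"y":0,"z":0.005,"rx":0,"ry":0,"rz":0},
    {"fingers":1,"x":0,"y":0,"z":0.002,"rx":0,"ry":0,"rz":0},
    {"fingers":1,"x":0,"y":0,"z":0,"rx":0,"ry":0,"rz":0}
  ]
}}

```text
time_s: 11.0
ee_pos: [625.5, 178.1, 21.5]
orientation: [-3.063, 0.685, -0.013]
contact_force: [0.3, 0.1, 0.3]
width: 25.0
```

Call:
{"api": "arm_command", "payload": {
  "rows": [
    {"fingers":-0.2,"x":0,"y":0,"z":0,"rx":0,"ry":0,"rz":0},
    {"fingers":-0.2,"x":0,"y":0,"z":0,"rx":0,"ry":0,"rz":0},
    {"fingers":-0.2,"x":0,"y":0,"z":0,"rx":0,"ry":0,"rz":0},
    {"fingers":-0.2,"x":0,"y":0,"z":0,"rx":0,"ry":0,"rz":0},
    {"fingers":-0.2,"x":0,"y":0,"z":0,"rx":0,"ry":0,"rz":0}
  ]
}}

```text
time_s: 11.42
ee_pos: [626.5, 178.5, 23.2]
orientation: [-3.062, 0.684, -0.017]
contact_force: [-0.2, -0.8, -0.2]
width: 50.9
```

Call:
{"api": "arm_command", "payload": {
  "rows": [
    {"fingers":-0.2,"x":0,"y":0,"z":-0.02,"rx":0,"ry":0,"rz":0},
    {"fingers":-0.2,"x":0,"y":0,"z":-0.04,"rx":0,"ry":0,"rz":0},
    {"fingers":-0.2,"x":0,"y":0,"z":-0.04,"rx":0,"ry":0,"rz":0},
    {"fingers":-0.2,"x":0,"y":0,"z":-0.04,"rx":0,"ry":0,"rz":0},
    {"fingers":-0.2,"x":0,"y":0,"z":-0.03,"rx":0,"ry":0,"rz":0}
  ]
}}

```text
time_s: 11.83
ee_pos: [619.8, 176.9, 191.6]
orientation: [3.063, -0.684, -0.003]
contact_force: [1.1, 0.7, -0.0]
width: 51.4
```

Run:
```python
from h import *
print(status.sense()["width"])
snap('scene','s7'); snap('top','t7')
f=lambda i:cv2.resize(i,None,fx=3,fy=3,interpolation=cv2.INTER_CUBIC)
cv2.imwrite("pics/z7.png",np.vstack([np.hstack([f(cv2.imread("pics/s7.png")[175:300,310:440]),f(cv2.imread("pics/t7.png")[110:235,300:430])]),np.hstack([f(cv2.imread("pics/s7.png")[180:250,235:365]),f(cv2.imread("pics/t7.png")[155:225,180:310])])]))
plan((640,-156,215),82,20)
```

```text
51.3757329242648
from [621.9 177.5 194.4] az -25.2 dist 334.6 n 20 turn/row [ 0.    -0.    -0.094]
[ 0.0079  0.0147 -0.001 ]
[ 0.0065  0.0154 -0.001 ]
[ 0.005   0.0159 -0.001 ]
[ 0.0035  0.0163 -0.001 ]
[ 0.002   0.0166 -0.001 ]
[ 0.0004  0.0167 -0.001 ]
[-0.0011  0.0167 -0.001 ]
[-0.0027  0.0165 -0.001 ]
[-0.0042  0.0162 -0.001 ]
[-0.0057  0.0157 -0.001 ]
[-0.0071  0.0151 -0.001 ]
[-0.0085  0.0144 -0.001 ]
[-0.0098  0.0135 -0.001 ]
[-0.011   0.0125 -0.001 ]
[-0.0122  0.0114 -0.001 ]
[-0.0132  0.0103 -0.001 ]
[-0.0141  0.009  -0.001 ]
[-0.0149  0.0076 -0.001 ]
[-0.0155  0.0062 -0.001 ]
[-0.016   0.0047 -0.001 ]
```

View pics/z7.png

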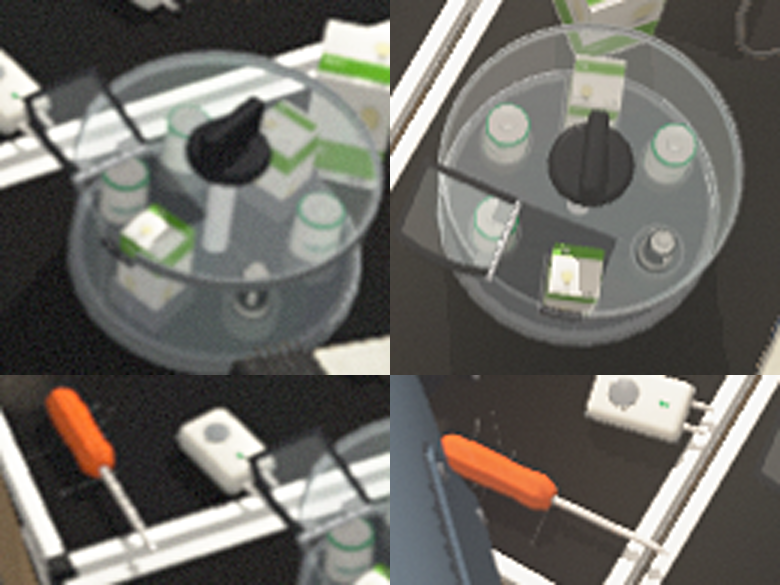

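The hatch has dropped nearly flat to the left, hinge plates at (505,240), and the screwdriver lies where it was. The charger is at the top-crop position (660,240).

Run:
```python
from h import *
U=lambda u,v:((u-390)/3+300,v/3+110); S=lambda u,v:(u/3+310,v/3+175)
ax=np.array([642,-157])
def a(n,uv,z,k):
    p=onz(n,uv,z)[:2]-ax; print(k,n,"r",np.linalg.norm(p).round(1),"ang",np.rad2deg(np.arctan2(p[1],p[0])).round(1))
a("top",U(508,118),87,"D back-left"); a("top",U(675,140),87,"D back-right"); a("top",U(661,238),83,"charger")
a("scene",S(188,120),87,"D back-left"); a("scene",S(322,205),87,"D br"); a("scene",S(257,268),83,"charger");a("scene",S(124,175),87,"D fl")
a("top",U(597,73),100,"backbox");a("top",U(577,258),100,"frontbox")
p,q=onz("top",U(599,115),158),onz("top",U(594,200),158); d=p-q; print("bar",np.rad2deg(np.arctan2(d[1],d[0])))
```

```text
D back-left top r 73.3 ang 48.4
D back-right top r 71.8 ang -64.5
charger top r 66.6 ang -127.1
D back-left scene r 71.9 ang 52.5
D br scene r 69.8 ang -63.4
charger scene r 67.5 ang -127.2
D fl scene r 70.2 ang 114.0
backbox top r 77.5 ang -6.4
frontbox top r 58.8 ang 171.5
bar -4.626111809755117
```

Call:
{"api": "arm_command", "payload": {
  "rows": [
    {"fingers":-0.2,"x":0.008,"y":0.015,"z":-0.003,"rx":0,"ry":0,"rz":-0.094},
    {"fingers":-0.2,"x":0.0065,"y":0.0155,"z":-0.003,"rx":0,"ry":0,"rz":-0.094},
    {"fingers":-0.2,"x":0.005,"y":0.016,"z":-0.003,"rx":0,"ry":0,"rz":-0.094},
    {"fingers":-0.2,"x":0.0035,"y":0.016,"z":-0.003,"rx":0,"ry":0,"rz":-0.094},
    {"fingers":-0.2,"x":0.002,"y":0.0165,"z":-0.003,"rx":0,"ry":0,"rz":-0.094}
  ]
}}

```text
time_s: 12.35
ee_pos: [626.7, 94.7, 209.7]
orientation: [-3.14, -0.081, -0.008]
contact_force: [-0.4, -0.4, -0.2]
width: 51.3
```

Call:
{"api": "arm_command", "payload": {
  "rows": [
    {"fingers":-0.2,"x":0,"y":0.0165,"z":-0.001,"rx":0,"ry":0,"rz":-0.094},
    {"fingers":-0.2,"x":-0.001,"y":0.0165,"z":-0.001,"rx":0,"ry":0,"rz":-0.094},
    {"fingers":-0.2,"x":-0.003,"y":0.0165,"z":-0.001,"rx":0,"ry":0,"rz":-0.094},
    {"fingers":-0.2,"x":-0.004,"y":0.016,"z":-0.001,"rx":0,"ry":0,"rz":-0.094},
    {"fingers":-0.2,"x":-0.006,"y":0.0155,"z":-0.001,"rx":0,"ry":0,"rz":-0.094}
  ]
}}

```text
time_s: 12.77
ee_pos: [632.6, 8.0, 213.2]
orientation: [3.025, 0.847, 0.005]
contact_force: [0.8, 0.5, -0.4]
width: 51.3
```

Call:
{"api": "arm_command", "payload": {
  "rows": [
    {"fingers":-0.2,"x":-0.007,"y":0.015,"z":-0.001,"rx":0,"ry":0,"rz":-0.094},
    {"fingers":-0.2,"x":-0.0085,"y":0.0145,"z":-0.001,"rx":0,"ry":0,"rz":-0.094},
    {"fingers":-0.2,"x":-0.01,"y":0.0135,"z":-0.001,"rx":0,"ry":0,"rz":-0.094},
    {"fingers":-0.2,"x":-0.011,"y":0.0125,"z":-0.001,"rx":0,"ry":0,"rz":-0.094},
    {"fingers":-0.2,"x":-0.012,"y":0.0115,"z":-0.001,"rx":0,"ry":0,"rz":-0.094}
  ]
}}

```text
time_s: 13.18
ee_pos: [641.6, -79.1, 216.1]
orientation: [-2.725, -1.562, -0.001]
contact_force: [-0.4, 0.3, 0.3]
width: 51.0
```

Run:
```python
from h import *
plan((642,-157,215),84)
```

```text
from [641.6 -79.1 216.1] az 59.6 dist 77.9 n 4 turn/row [-0.    -0.    -0.106]
[-0.0167  0.0099  0.0003]
[-0.0177  0.0081  0.0003]
[-0.0185  0.0062  0.0003]
[-0.019   0.0042  0.0003]
```

Call:
{"api": "arm_command", "payload": {
  "rows": [
    {"fingers":-0.2,"x":-0.017,"y":0.01,"z":0,"rx":0,"ry":0,"rz":-0.104},
    {"fingers":-0.2,"x":-0.0175,"y":0.008,"z":0,"rx":0,"ry":0,"rz":-0.104},
    {"fingers":-0.2,"x":-0.018,"y":0.006,"z":0,"rx":0,"ry":0,"rz":-0.104},
    {"fingers":-0.2,"x":-0.012,"y":0.003,"z":0,"rx":0,"ry":0,"rz":-0.09},
    {"fingers":-0.2,"x":0,"y":0,"z":0,"rx":0,"ry":0,"rz":0}
  ]
}}

```text
time_s: 13.6
ee_pos: [641.7, -155.7, 213.3]
orientation: [-2.332, -2.102, 0.002]
contact_force: [-0.4, 0.0, -0.3]
width: 51.2
```

Run:
```python
from h import *
plan((642,-157,170),83.5,2)
print(status.sense()["width"],status.sense()["joint_positions"].round(2))
im,T=snap("wrist","w4")
for X in ((642,-157,158),(642+28.8,-157-3.3,158),(642-28.8,-157+3.3,158),(642-64.7,-157+26.8,83)): print(proj("wrist",X,T).round())
```

```text
from [ 641.7 -155.7  213.3] az 84.1 dist 43.3 n 2 turn/row [-0.001 -0.     0.005]
[-0.0007  0.0003  0.0216]
[-0.0007  0.0002  0.0216]
51.24320722339121 [-0.24  0.57  0.42  1.42  0.   -0.13]
[317. 267.]
[316. 310.]
[317. 220.]
[344. 142.]
```

View pics/w4.png

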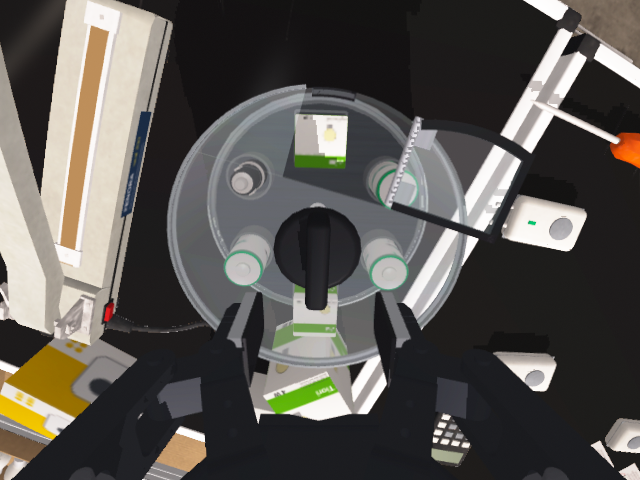

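The wrist view shows the bar upright at column 317, rows 208–308, centred between the jaws. The hatch lies flat open at right, with its hinge line from (418,118) to (390,207), and the charger is at (243,178).

Run:
```python
from h import *
T=np.load("pics/w4.npy"); w=lambda u,v,z:onz("wrist",(u,v),z,T)
d=w(390,207,120)-w(418,118,120); print("hinge ang",np.rad2deg(np.arctan2(d[1],d[0])),w(418,118,120),w(390,207,120), np.linalg.norm(d))
n=w(333,96,113)-[642,-157,113]; print("notch",n, np.rad2deg(np.arctan2(n[1],n[0])))
for k,(u,v,z) in {"charger":(243,180,83),"cup":(247,178,45),"Dfr":(387,185,87),"Dl":(242,267,87),"Dr":(390,272,87),"knobdisc":(317,248,130)}.items():
    p=w(u,v,z)-[642,-157,z]; print(k,p.round(1),np.rad2deg(np.arctan2(p[1],p[0])).round(1))
```

```text
hinge ang -19.65705149083642 [564.92694394 -85.77218135 120.        ] [ 620.26856392 -105.54056068  120.        ] 58.76634856276929
notch [-95.38621484  20.04011551   0.        ] 168.13503729343964
charger [-44.3 -52.2   0. ] -130.4
cup [-40.  -57.3   0. ] -125.0
Dfr [-30.  56.   0.] 118.2
Dl [ 25.2 -64.3   0. ] -68.6
Dr [42.2 55.7  0. ] 52.8
knobdisc [-1.4  0.1  0. ] 174.1
```

Call:
{"api": "arm_command", "payload": {
  "rows": [
    {"fingers":-0.2,"x":0,"y":0,"z":0.02,"rx":0,"ry":0,"rz":0.005},
    {"fingers":-0.2,"x":-0.001,"y":0,"z":0.022,"rx":0,"ry":0,"rz":0.004},
    {"fingers":-0.2,"x":0,"y":0,"z":0.015,"rx":0,"ry":0,"rz":0},
    {"fingers":-0.2,"x":0,"y":0,"z":0,"rx":0,"ry":0,"rz":0}
  ]
}}

```text
time_s: 13.98
ee_pos: [642.0, -153.0, 154.4]
orientation: [-2.359, -2.072, -0.0]
contact_force: [-0.0, 0.0, 0.2]
width: 51.4
```

Run:
```python
from h import *
plan((642,-157,145),83.5,1)
```

```text
from [ 642.  -153.   154.4] az 82.6 dist 10.2 n 1 turn/row [-0.001 -0.002 -0.016]
[-0.004   0.0005  0.0093]
```

Call:
{"api": "arm_command", "payload": {
  "rows": [
    {"fingers":-0.2,"x":-0.004,"y":0,"z":0.007,"rx":0,"ry":0,"rz":-0.016},
    {"fingers":-0.2,"x":0,"y":0,"z":0.002,"rx":0,"ry":0,"rz":0},
    {"fingers":-0.2,"x":0,"y":0,"z":0,"rx":0,"ry":0,"rz":0}
  ]
}}

```text
time_s: 14.23
ee_pos: [641.5, -155.4, 145.6]
orientation: [-2.343, -2.089, -0.001]
contact_force: [0.5, -0.5, 1.1]
width: 50.9
```

Run:
```python
from h import *
plan((642,-157,144.5),83.5,1)
```

```text
from [ 641.5 -155.4  145.6] az 83.4 dist 2.0 n 1 turn/row [-0.001 -0.002 -0.001]
[-0.0016  0.0007  0.0011]
```

Call:
{"api": "arm_command", "payload": {
  "rows": [
    {"fingers":1,"x":-0.001,"y":0,"z":0,"rx":0,"ry":0,"rz":0},
    {"fingers":1,"x":0,"y":0,"z":0,"rx":0,"ry":0,"rz":0},
    {"fingers":1,"x":0,"y":0,"z":0,"rx":0,"ry":0,"rz":0},
    {"fingers":1,"x":0,"y":0,"z":0,"rx":0,"ry":0,"rz":0},
    {"fingers":1,"x":0,"y":0,"z":0,"rx":0,"ry":0,"rz":0}
  ],
  "grip_force": 30
}}

```text
time_s: 14.65
ee_pos: [642.3, -156.6, 147.7]
orientation: [-2.346, -2.089, -0.003]
contact_force: [1.1, 0.7, -4.6]
width: 13.4
```

Call:
{"api": "arm_command", "payload": {
  "rows": [
    {"fingers":1,"x":0,"y":0,"z":0,"rx":0,"ry":0,"rz":0},
    {"fingers":1,"x":0,"y":0,"z":0,"rx":0,"ry":0,"rz":0},
    {"fingers":1,"x":0,"y":0,"z":0,"rx":0,"ry":0,"rz":0}
  ]
}}

```text
time_s: 14.9
ee_pos: [642.3, -156.6, 147.7]
orientation: [-2.346, -2.089, -0.003]
contact_force: [-0.3, -0.7, -2.8]
width: 13.3
```

Run:
```python
from h import *
plan((642,-157,145),8.5)
s=status.sense(); print(s["width"],s["contact_force"],s["torque"])
```

```text
from [ 642.3 -156.6  147.7] az 83.4 dist 2.7 n 12 turn/row [-0.    -0.     0.109]
[-0.     -0.      0.0002]
[-0.     -0.      0.0002]
[-0.     -0.      0.0002]
[-0.     -0.      0.0002]
[-0.     -0.      0.0002]
[-0.     -0.      0.0002]
[-0.      0.      0.0002]
[-0.      0.      0.0002]
[-0.      0.      0.0002]
[-0.      0.      0.0002]
[-0.      0.      0.0002]
[-0.      0.      0.0002]
13.266266476944251 [-0.34183457 -0.74351013 -2.84279868] [-0.12503549 -0.0406978   0.05012808]
```

Call:
{"api": "arm_command", "payload": {
  "rows": [
    {"fingers":1,"x":0,"y":0,"z":0,"rx":0,"ry":0,"rz":0.03},
    {"fingers":1,"x":0,"y":0,"z":0,"rx":0,"ry":0,"rz":0.06},
    {"fingers":1,"x":0,"y":0,"z":0,"rx":0,"ry":0,"rz":0.06},
    {"fingers":1,"x":0,"y":0,"z":0,"rx":0,"ry":0,"rz":0.06},
    {"fingers":1,"x":0,"y":0,"z":0,"rx":0,"ry":0,"rz":0.06}
  ]
}}

```text
time_s: 15.32
ee_pos: [642.4, -156.2, 147.7]
orientation: [-2.613, -1.742, -0.003]
contact_force: [0.9, -0.0, -3.5]
width: 13.4
```

Run:
```python
from h import *
plan((642,-157,147),8.5,15)
s=status.sense(); print(s["width"],s["contact_force"],s["torque"])
```

```text
from [ 642.4 -156.2  147.7] az 67.4 dist 1.1 n 15 turn/row [-0.    -0.     0.069]
[-0.0001 -0.      0.    ]
[-0.0001 -0.      0.    ]
[-0.0001  0.      0.    ]
[-0.0001  0.      0.    ]
[-0.0001  0.      0.    ]
[-0.0001  0.      0.    ]
[-0.0001  0.      0.    ]
[-0.0001  0.      0.    ]
[-0.0001  0.      0.    ]
[-0.0001  0.      0.    ]
[-0.  0.  0.]
[-0.  0.  0.]
[-0.  0.  0.]
[-0.  0.  0.]
[-0.  0.  0.]
13.38226395681352 [ 0.93244711 -0.02925746 -3.54767884] [-0.04561793 -0.11966139  0.01432039]
```

Going smoothly with low forces. Continuing most of the way.

Call:
{"api": "arm_command", "payload": {
  "rows": [
    {"fingers":1,"x":0,"y":0,"z":0,"rx":0,"ry":0,"rz":0.06},
    {"fingers":1,"x":0,"y":0,"z":0,"rx":0,"ry":0,"rz":0.06},
    {"fingers":1,"x":0,"y":0,"z":0,"rx":0,"ry":0,"rz":0.06},
    {"fingers":1,"x":0,"y":0,"z":0,"rx":0,"ry":0,"rz":0.06},
    {"fingers":1,"x":0,"y":0,"z":0,"rx":0,"ry":0,"rz":0.06}
  ]
}}

```text
time_s: 15.73
ee_pos: [642.7, -155.8, 147.7]
orientation: [-2.854, -1.31, -0.004]
contact_force: [-0.4, -0.0, -3.3]
width: 13.0
```

Call:
{"api": "arm_command", "payload": {
  "rows": [
    {"fingers":1,"x":0,"y":0,"z":0,"rx":0,"ry":0,"rz":0.06},
    {"fingers":1,"x":0,"y":0,"z":0,"rx":0,"ry":0,"rz":0.06},
    {"fingers":1,"x":0,"y":0,"z":0,"rx":0,"ry":0,"rz":0.06},
    {"fingers":1,"x":0,"y":0,"z":0,"rx":0,"ry":0,"rz":0.06},
    {"fingers":1,"x":0,"y":0,"z":0,"rx":0,"ry":0,"rz":0.06}
  ]
}}

```text
time_s: 16.15
ee_pos: [643.1, -155.5, 147.7]
orientation: [-3.023, -0.846, -0.005]
contact_force: [1.7, 0.1, -2.7]
width: 13.4
```

Run:
```python
from h import *
plan((642,-157,147),8.5,1)
s=status.sense(); print(s["width"],s["contact_force"],s["torque"])
```

```text
from [ 643.1 -155.5  147.7] az 31.3 dist 2.0 n 1 turn/row [-0.002 -0.003  0.397]
[-0.0017  0.0007  0.0007]
13.389628097221218 [ 1.68927772  0.05261819 -2.72064398] [-0.1932559  -0.19723414 -0.00401603]
```

Call:
{"api": "arm_command", "payload": {
  "rows": [
    {"fingers":1,"x":0,"y":0,"z":0,"rx":0,"ry":0,"rz":0.06},
    {"fingers":1,"x":0,"y":0,"z":0,"rx":0,"ry":0,"rz":0.06},
    {"fingers":1,"x":0,"y":0,"z":0,"rx":0,"ry":0,"rz":0.06},
    {"fingers":1,"x":0,"y":0,"z":0,"rx":0,"ry":0,"rz":0.06},
    {"fingers":1,"x":0,"y":0,"z":0,"rx":0,"ry":0,"rz":0.05}
  ]
}}

```text
time_s: 16.57
ee_pos: [643.5, -155.3, 147.7]
orientation: [-3.117, -0.376, -0.005]
contact_force: [0.1, 0.2, -4.0]
width: 13.7
```

Call:
{"api": "arm_command", "payload": {
  "rows": [
    {"fingers":1,"x":0,"y":0,"z":0,"rx":0,"ry":0,"rz":0.05},
    {"fingers":1,"x":0,"y":0,"z":0,"rx":0,"ry":0,"rz":0},
    {"fingers":1,"x":0,"y":0,"z":0,"rx":0,"ry":0,"rz":0}
  ]
}}

```text
time_s: 16.82
ee_pos: [643.6, -155.3, 147.7]
orientation: [-3.126, -0.292, -0.005]
contact_force: [0.8, 0.5, -3.1]
width: 13.6
```

Run:
```python
from h import *
plan((642,-157,147),8.5,1)
snap("scene","s8"); snap("top","t8"); im,T=snap("wrist","w8")
f=lambda i,k:cv2.resize(i,None,fx=k,fy=k,interpolation=cv2.INTER_CUBIC)
c=cv2.imread("pics/t8.png")[120:230,310:420]; s=cv2.imread("pics/s8.png")[180:290,320:430]
w=cv2.imread("pics/w8.png")[0:300,100:500]
cv2.imwrite("pics/z8.png",np.hstack([np.vstack([f(s,2.7),f(c,2.7)])[:594,:297],np.vstack([f(w,1.25),np.zeros((594-375,500,3),np.uint8)])]))
for n in("scene","top"):
    print(n,[proj(n,(642+70*np.cos(np.deg2rad(a)),-157+70*np.sin(np.deg2rad(a)),83)).round(1) for a in(153,158,163)])
print(proj("wrist",(642+70*np.cos(2.757),-157+70*np.sin(2.757),83),T))
```

```text
from [ 643.6 -155.3  147.7] az 10.7 dist 2.5 n 1 turn/row [-0.002 -0.003  0.038]
[-0.0019  0.0014  0.0007]
scene [array([354.9, 251.4]), array([356.4, 253.4]), array([358.2, 255.3])]
top [array([350.8, 199.8]), array([353.5, 201. ]), array([356.2, 201.9])]
[213.92599133 201.91418412]
```

View pics/z8.png

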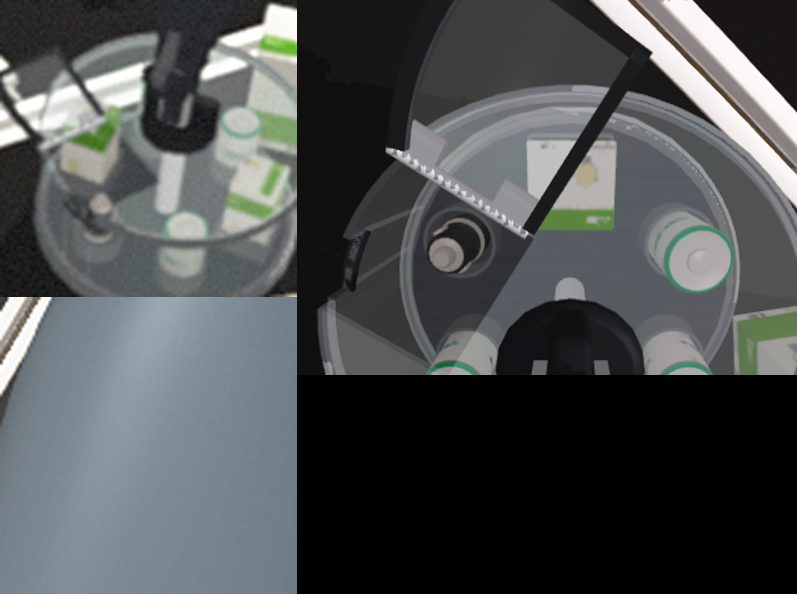

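The final wrist view shows the charger's top at (447,252), inside the open mouth. The mouth is bounded by the hinge at (388,150)–(530,236) and the back edge at (530,236)–(428,375). In the scene view the charger stands by the notch at (98,203). Now I'll quantify it.

Run:
```python
from h import *
T=np.load("pics/w8.npy"); w=lambda u,v,z:onz("wrist",((u-297)/1.25+100,v/1.25),z,T)
a=lambda p:(p[:2].round(1),"r %.1f ang %.1f"%(np.hypot(*(p[:2]-[642,-157])),np.rad2deg(np.arctan2(p[1]+157,p[0]-642))))
print("charger top",a(w(447,252,83)),"cup",a(w(461,244,40)))
h=[w(388,150,120),w(530,236,120)]; d=h[1]-h[0]; print("hinge",a(h[0]),a(h[1]),np.rad2deg(np.arctan2(d[1],d[0])))
d=w(530,236,115)-w(428,372,115); print("back edge",np.rad2deg(np.arctan2(d[1],d[0])))
print("notch",a(w(355,260,108)))
print("box",a(w(570,222,100)),"D",a(w(700,258,87)), "scene charger",a(onz("scene",(320+98/2.7,180+201/2.7),83)))
ax=w(570,335,130);print("disc",a(ax))
```

```text
charger top (array([ 580.6, -129.9]), 'r 67.1 ang 156.2') cup (array([ 577.6, -136.2]), 'r 67.7 ang 162.1')
hinge (array([565. , -86.1]), 'r 104.7 ang 137.4') (array([ 619.5, -107.4]), 'r 54.4 ang 114.4') -21.39003211625359
back edge 62.923338549697284
notch (array([ 549.2, -133.1]), 'r 95.9 ang 165.5')
box (array([ 633.8, -102.8]), 'r 54.8 ang 98.6') D (array([ 696., -110.]), 'r 71.6 ang 41.0') scene charger (array([ 574.7, -132.1]), 'r 71.8 ang 159.7')
disc (array([ 640.8, -139.8]), 'r 17.2 ang 94.0')
```

The charger is within about 2–3 mm of the mouth's middle. One last small turn of about 0.03 rad, then hold.

Call:
{"api": "arm_command", "payload": {
  "rows": [
    {"fingers":1,"x":0,"y":0,"z":0,"rx":0,"ry":0,"rz":0.03},
    {"fingers":1,"x":0,"y":0,"z":0,"rx":0,"ry":0,"rz":0},
    {"fingers":1,"x":0,"y":0,"z":0,"rx":0,"ry":0,"rz":0},
    {"fingers":1,"x":0,"y":0,"z":0,"rx":0,"ry":0,"rz":0},
    {"fingers":1,"x":0,"y":0,"z":0,"rx":0,"ry":0,"rz":0}
  ]
}}

```text
time_s: 17.38
ee_pos: [643.6, -155.3, 147.6]
orientation: [-3.129, -0.253, -0.005]
contact_force: [-0.7, 0.1, -2.7]
width: 13.2
```

Run:
```python
from h import *
T=tool(); s=status.sense(); print("az",np.rad2deg(np.arctan2(T[1,0],T[0,0])),s["width"],s["contact_force"],s["dq"].round(4),s["time_s"])
a=grab_frame("wrist"); b=grab_frame("wrist"); 
g=cv2.cvtColor(b,cv2.COLOR_RGB2GRAY)[160:240,190:270]; b0=cv2.cvtColor(cv2.imread("pics/w8.png"),cv2.COLOR_BGR2GRAY)
r=cv2.matchTemplate(g,b0[180:220,200:240],cv2.TM_CCOEFF_NORMED); print("charger patch shift",np.array(cv2.minMaxLoc(r)[3])-[10,20],r.max())
print(workorder.job_done())
```

```text
az 9.24039856150722 13.209151541866966 [-0.66584917  0.09972035 -2.67558457] [ 0.0021  0.0004  0.0006  0.0019 -0.0004 -0.0105] 17.3833
charger patch shift [0 0] 0.99984765
the job is handed in; nothing more can be done
None
```

The job is handed in at 17.4 s. The hatch was levered over and lies open to the left, and the screwdriver is back where it lay on the left table. I turned the carousel about 74° until the charger stood under the open hatch. The gripper still holds the knob.

**Last checks**
- **Charger position:** before the final small turn (about 1.5°), the wrist and scene views put the charger at 156–162°. The middle of the opening is at about 158°, so it is within about 3 mm of the middle. I didn't measure its position again after that turn.
- **Charger in its cup:** the wrist camera turns with the knob, and the charger looked unchanged in it, so it turned with the carousel.
- **Grip:** the jaws are closed on the bar at 13.2 mm with about 3 N on the wrist, and the arm was at rest.
- **Bystanders:** I left the sensor and felt marker alone. The sensor looked unmoved in the later views. The marker was not checked at the end.

**What disagreed or could not be seen**
- The arm blocked the top camera at the end, so the final position rests on the wrist and scene views.
- The views differed by 2–3° on which way the dispenser faces.
- The gripper drifted about 2 mm off the knob's axis while turning, with no rise in force.

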